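Draw one slide box out of a packed row

ROBOT

A 6-joint arm with a two-finger parallel gripper is mounted at the origin on the work surface. World frame = base frame: x ahead of the robot, y to its left, z up, the work surface at z = 0. Lengths are in mm, angles in degrees, forces in N, time in s.
With the tool pointing down it reaches from about 350 to 875 mm from the base axis. Payload 4.2 kg.
Tool frame: the origin (TCP) lies at the very end of the fingers, on their centre line; the grasp point (between the pads) lies 19 mm behind it; z points along the fingers, x is the direction in which the jaws open and shut, and the axes are right-handed (so a half turn about z gives the same grasp; the last joint's range is limited). The gripper opens to 85 mm and grips with 20 to 120 N. Pads are 22 mm wide; open, the fingers measure 114 mm over their backs; the gripper's body (76 mm by 85 mm) begins 54 mm behind the grasp point. The pads swing forward as they close: fully open they stand 13 mm farther back than shut.
Start: joints at [87.525, 22.042, 0.453, 0, -68.411, -14.817], TCP at [185.742, 596.74, 231.312] pointing down, gripper open.
Joint ranges: [-179.83, 179.83], [-69.29, 118.12], [-61.27, 80.66], [-181.25, 117.63], [-171.15, -9.14], [-177.46, 177.46]. Speed limits (degrees/s): [159.86, 159.86, 180, 180, 180, 180].

INTERFACE

Orientations are given as a 3x3 rotation matrix whose columns are the frame's x, y, z axes.
In Python, from rig import r gives the robot as it stands.
- The arm moves only by the shell command python3 -m pendant 'ROWS' [OPENING] [FORCE]. ROWS is JSON, a list of rows, each a list of 6 numbers: the shift along the tool's x, y, z as a fraction of full scale, then the turn, a rotation vector about the tool's x, y, z as a fraction of full scale. In form: [[dx, dy, dz, wx, wy, wz], ...]. A call has 1 to 10 rows; each row is the pose to reach, as a shift and turn from the pose commanded when the call began, along the tool's axes at that moment; what a row does not reach only later rows make up. Full scale, the value 1, is 0.6 m for a shift and 120 degrees for a turn. A row lasts 1/8 s, in which the tool goes at most 62.5 mm and 10.7 degrees, less where a joint would pass 70% of its speed; a pose out of reach is approached as far as the arm can. A call with a number of a shift or a turn outside -1 to 1 is refused whole. A call with a gripper value outside its range is refused whole. OPENING is the closure in counts, from 0 (fully open) to 255 (shut), set as the call begins (- or left out, the last holds). The fingers move at their own pace and stop on an object; FORCE is the grip in N (left out, the last holds). Time passes only in rows, so rows that repeat a pose let the fingers close. It gives the time, the measured TCP pose, the force and the opening at its end, in the units of the state.
- r.get_obs(): the state, without advancing time (a new reading comes with each control period).
- r.read_camera(name): name is "scene" or "side" or "wrist"; returns the picture (384x512x3 uint8, red, green, blue); there is no depth.
- r.camera_model(name): a dict with "K" (3x3 intrinsics, pixels), "k1" (the pictures are not rectified: a ray, as slopes to the right and down, at radius r is drawn at 1 + k1 r^2 times it, then the intrinsics apply), "extrinsics" (4x4, takes a point from world to camera coordinates). Camera axes: x right, y down, z forward; pixel columns grow to the right and rows downward; lengths in mm; the calibration is good to about 2 mm. A picture is of the moment at which its call begins: read the wrist's pose just before it. camera_model takes no time and is no camera call; for the wrist camera it gives the pose at the moment of the call.
- r.close_job(): hands the job in, once; it reports no verdict.
The state is a dict: "clock": time; "joint_pos": joint angles; "qvel": joint speeds; "tau": joint torques, N m; "position": TCP position; "eef_rot": TCP orientation; "ft_force": force on the tool from outside, world axes, zero at the start; "wrist_torque": the same for the moment, N m; "opening": finger opening in mm.
Only numpy, scipy, OpenCV 4.12 (cv2) and the standard library are available. Lean on these libraries where they do the work, as an engineer would, in place of code of your own. Each camera call takes 0.05 s, during which the arm holds its last target.

TASK

Five blue slide storage boxes stand packed side by side in the steel gallery rack. Take out the one that is shorter than the rest: tip its top out of the row towards the robot, its foot staying on the rack's floor, until it leans on the front rail, then lift it out by its sides over the rail and stand it upright in the free bay of the white carrier. Let go of it there, and leave the other boxes standing in their row and everything else where it is.

Things in the scene. Friction and masses are not known exactly. Their poses are not given: they have to be found in the camera images.
- slide_box: the box to take: a blue plastic slide storage box standing on end, 86 mm deep (its x), 42 mm thick (its y), 195 mm tall (its z), 0.2 to 0.4 kg; shorter by 15 mm than its neighbours and always between two of them in the row (one of the three middle places). Origin at the centre of its underside; its front (-x, towards the robot) carries a latch and a blank card that stand out under 3 mm. Its top is flat, with no handle
- slide_box_top (a point): centre of the top face of that box, 195 mm above its origin; axes as the box
- slide_box_foot (a point): middle of the lower front edge of that box (43 mm in front of its origin), about which it tips; axes as the box
- rack: fixed stainless steel gallery rack, 256 mm wide (y), 142 mm deep (x), origin on the bench; x points away from the robot. Round gallery bars (radius 4 mm) run round it 28 and 60 mm above its floor: the front ones at x = -61 mm, the rear ones at x = +67 mm. Above the bars the space before and behind the row is open. Two 120 mm tall steel bookends hold the row's ends
- row_middle (a point): point on the rack's floor under the middle of the row, 45 mm above the bench, at rack x = 18 mm, y = 0; axes as the rack. The five boxes stand upright at 42.6 mm spacing along y (gaps under 1 mm, too narrow for any finger), front faces at x = -43 mm and rear faces at x = +43 mm from here
- front_rail (a point): top of the middle of the upper front bar, 109 mm above the bench; axes as the rack. A box tipped forwards about its lower front edge passes its balance at about 24 degrees from upright and comes to rest on this bar at about 29 degrees, where it stays by itself with its top wholly in front of the row; let go before the balance it falls back into the row
- carrier: fixed white plastic two-bay carrier without a lid, 120 mm (x) by 144 mm (y), 60 mm high, walls 4 mm, floor 4 mm above the bench; origin at the centre of its underside. The -y bay holds the small box; the +y bay is free
- free_bay (a point): centre of the floor of the free bay, which is 112 mm (x) by 66 mm (y) inside and 56 mm deep; axes as the carrier
- row_box_1: another blue slide box of the row, 86 x 42 x 210 mm (tall), 0.3 kg, loose; origin at the centre of its underside
- row_box_2: the same, another one of the row
- row_box_3: the same, another one of the row
- row_box_4: the same, another one of the row
- small_box: small blue slide box, 100 x 34 mm, 83 mm tall, loose, standing in the carrier's other bay; origin at the centre of its underside
- reagent_bottle: loose amber bottle, 64 mm across, 135 mm tall, behind the rack on the bench; origin at the centre of its underside
- plain_bottle: loose white bottle, 54 mm across, 125 mm tall, on the bench left of and nearer than the rack; origin at the centre of its underside
Mind the look-alikes: they are no part of the job. Leave any green look-alike of the row_box_4 alone.

How it is judged:
By the outcome, as a careful person would: the job done as asked, in the order asked, and still so for the second after the job is handed in, with the robot touching nothing.
It also fails if it takes over 61 s, if anything falls off the work surface, if the arm or the gripper's body presses on something with over 40 N, if the wrist force passes 120 N, or if a joint passes its speed limit or range.

## Working session

There is one attempt and no reset: what is moved stays moved. The work goes in short steps, Python scripts to look and compute and a shell command to move; the robot and the scene stay as the last step left them, time stands still between calls to the robot, and variables do not carry over. Pictures are saved under pics/ and viewed, and the job is handed in when it is done.

```bash
mkdir -p pics; ls; python3 - <<'E'
from rig import r
import cv2,numpy as np
o=r.get_obs();print({k:np.round(v,3).tolist() for k,v in o.items()})
for n in("scene","side","wrist"):
    m=r.camera_model(n);print(n,np.round(m["K"],1).tolist(),m["k1"],np.round(m["extrinsics"],4).tolist())
    cv2.imwrite(f"pics/{n}0.png",r.read_camera(n)[...,::-1])
E
```

```text
pics
{'clock': 0.0, 'joint_pos': [87.525, 22.09, 0.379, -0.029, -68.412, -14.818], 'qvel': [-0.117, -0.028, 0.016, 0.042, -0.005, 0.004], 'tau': [-0.0, -39.229, 18.839, 4.186, -0.005, -0.0], 'position': [185.583, 596.183, 230.221], 'eef_rot': [[-0.297, -0.955, -0.001], [-0.955, 0.297, -0.002], [0.002, -0.0, -1.0]], 'ft_force': [-0.686, -0.344, -0.408], 'wrist_torque': [0.023, -0.026, 0.04], 'opening': 85.478}
scene [[347.2, 0.0, 256.0], [0.0, 347.2, 189.3], [0.0, 0.0, 1.0]] -0.08784381340573233 [[-0.0013, 1.0, 0.0055, -15.9358], [0.9525, 0.0029, -0.3046, -476.4153], [-0.3046, 0.0048, -0.9525, 1265.8541], [0.0, 0.0, 0.0, 1.0]]
side [[478.5, 0.0, 245.9], [0.0, 478.5, 193.8], [0.0, 0.0, 1.0]] -0.1974195360070338 [[0.0534, 0.9986, 0.0061, -56.9848], [0.9468, -0.0487, -0.3181, -488.244], [-0.3173, 0.0228, -0.948, 1622.558], [0.0, 0.0, 0.0, 1.0]]
wrist [[309.1, 0.0, 250.9], [0.0, 309.1, 188.3], [0.0, 0.0, 1.0]] -0.00980589322588061 [[-0.2985, -0.9544, 0.0031, 622.5085], [-0.9207, 0.2888, 0.2624, -36.1197], [-0.2513, 0.0755, -0.965, 378.3365], [0.0, 0.0, 0.0, 1.0]]
```

View pics/scene0.png

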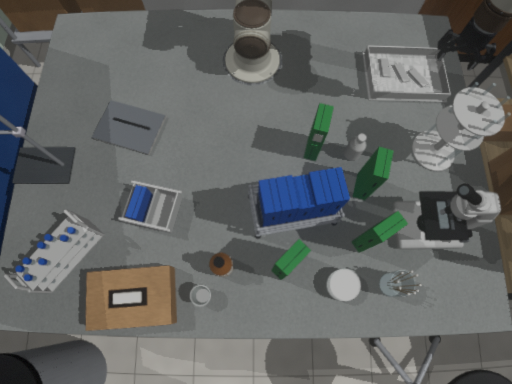

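View pics/side0.png

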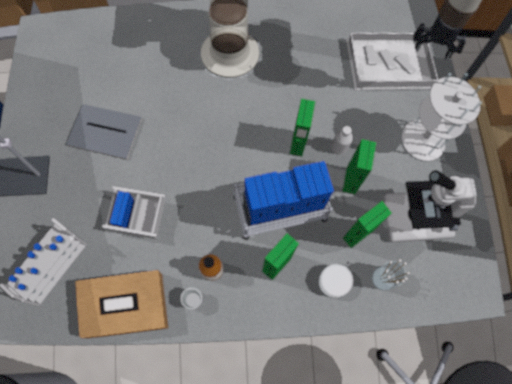

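View pics/wrist0.png

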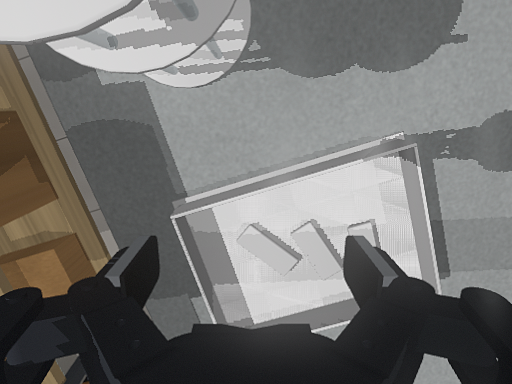

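```bash
python3 - <<'E'
import cv2
a=cv2.imread("pics/scene0.png")[150:250,235:365];cv2.imwrite("pics/sc_c.png",cv2.resize(a,None,fx=6,fy=6,interpolation=cv2.INTER_CUBIC))
a=cv2.imread("pics/side0.png")[150:250,225:345];cv2.imwrite("pics/si_c.png",cv2.resize(a,None,fx=6,fy=6,interpolation=cv2.INTER_CUBIC))
a=cv2.imread("pics/scene0.png")[170:240,105:195];cv2.imwrite("pics/ca_c.png",cv2.resize(a,None,fx=8,fy=8,interpolation=cv2.INTER_CUBIC))
E
```

```text
(no output)
```

View pics/sc_c.png

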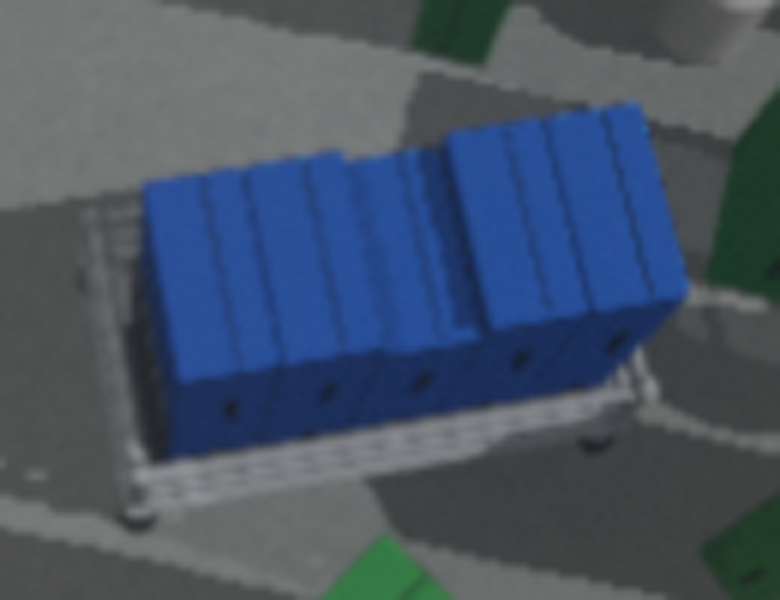

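View pics/si_c.png

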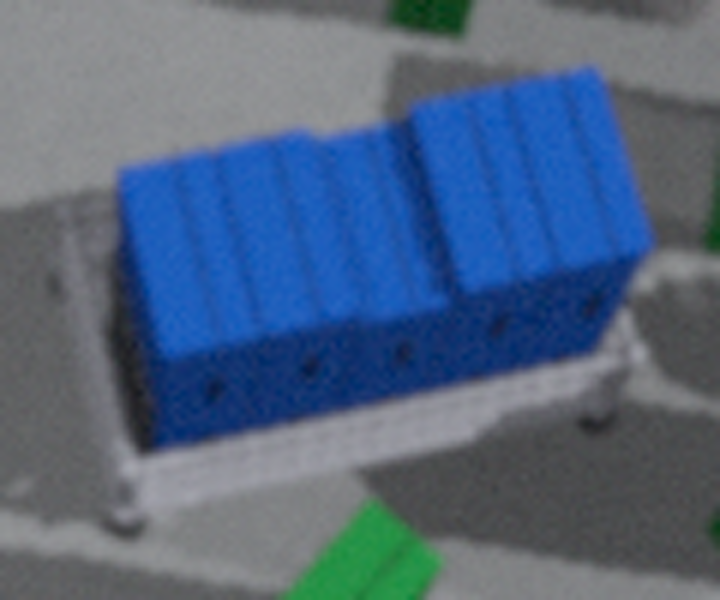

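View pics/ca_c.png

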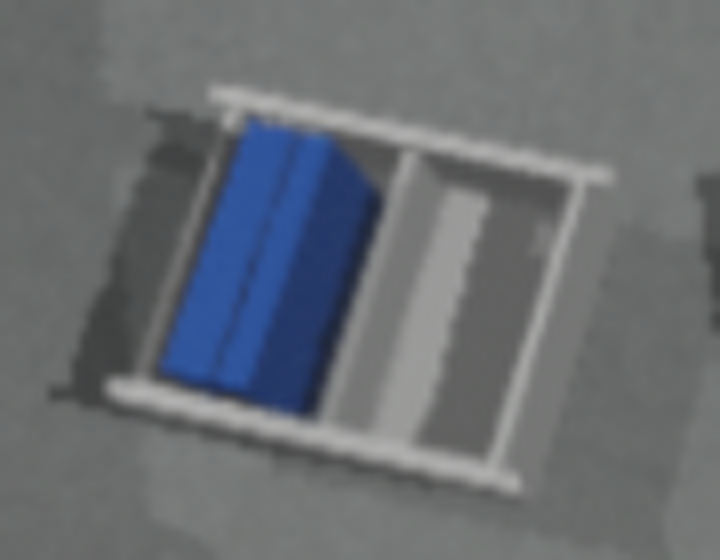

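```bash
cat > h.py <<'E'
import numpy as np,cv2
from rig import r
from scipy.optimize import least_squares
def proj(m,P):
    P=np.atleast_2d(P).astype(float);E=np.array(m["extrinsics"]);c=P@E[:3,:3].T+E[:3,3]
    s=c[:,:2]/c[:,2:];s=s*(1+m["k1"]*(s**2).sum(1,keepdims=True));K=np.array(m["K"])
    return s@K[:2,:2].T+K[:2,2]
def w(p,P):
    c,s=np.cos(p[2]),np.sin(p[2]);P=np.atleast_2d(P).astype(float)
    return np.c_[p[0]+c*P[:,0]-s*P[:,1],p[1]+s*P[:,0]+c*P[:,1],P[:,2]]
def fit(obs,p0):  # obs: list of (model,local pts,pix)
    f=lambda p:np.concatenate([(proj(m,w(p,L))-np.array(q)).ravel() for m,L,q in obs])
    s=least_squares(f,p0);return s.x,s.fun.reshape(-1,2)
E
python3 - <<'E'
from h import *
sc,si=r.camera_model("scene"),r.camera_model("side")
cr=lambda p,f,o:(np.array(p)+.5)/f-.5+np.array(o)
L=[[-43,-106.2,255],[-43,106.2,255],[43,-106.2,255],[43,106.2,255]]
a=cr([(145,185),(640,103),(180,380),(688,290)],6,(235,150))
b=cr([(120,172),(598,68),(160,360),(652,245)],6,(225,150))
for o in ([(sc,L,a)],[(si,L,b)],[(sc,L,a),(si,L,b)]):
    p,e=fit(o,[500,50,0]);print("row",np.round(p[:2],1),np.degrees(p[2]),np.round(e,1).tolist())
S=[[-43,-21,240],[43,-21,240],[43,21,240]]
c=cr([(345,162),(385,350),(480,330)],6,(235,150))
p,e=fit([(sc,S,c)],[500,50,0]);print("short",np.round(p[:2],1),np.degrees(p[2]),np.round(e,1).tolist())
C=[[-58,0,60],[58,0,60],[-58,70,60],[58,70,60],[-58,-70,60],[58,-70,60]]
d=cr([(405,155),(325,415),(580,180),(497,465),(232,120),(143,380)],8,(105,170))
p,e=fit([(sc,C,d)],[500,-250,0]);print("carrier",np.round(p[:2],1),np.degrees(p[2]),np.round(e,1).tolist())
E
```

```text
row [581.1 132.3] 10.171116360680166 [[-0.7, -0.5], [0.1, -0.7], [-0.2, 0.5], [0.8, 0.6]]
row [583.3 132.2] 10.24022722272359 [[-0.9, -0.4], [-0.0, -0.6], [0.4, 0.2], [0.6, 0.7]]
row [582.2 132.2] 10.20418878686484 [[-0.8, -0.1], [0.1, -0.3], [-0.2, 1.0], [0.8, 1.0], [-0.9, -0.9], [-0.0, -1.0], [0.4, -0.3], [0.5, 0.3]]
short [579.1 132.8] 10.025535011559972 [[-0.6, -1.0], [-0.1, 0.2], [0.7, 0.7]]
carrier [ 569.8 -302.2] -11.54378471274887 [[0.2, -2.0], [-0.8, 2.0], [0.3, -0.6], [0.2, 0.6], [0.3, -2.0], [-0.2, 1.6]]
```

```bash
cat >> h.py <<'E'
def tri(a,b):
    sc,si=r.camera_model("scene"),r.camera_model("side")
    s=least_squares(lambda P:np.r_[(proj(sc,P)-a).ravel(),(proj(si,P)-b).ravel()],[500,0,100]);return np.round(s.x),np.round(np.abs(s.fun).max(),1)
def rot(yaw,tilt=0,half=1):
    """grip frame: tool x = half * +y of a frame at yaw; z down, leaning back to -x by tilt deg"""
    c,s=np.cos(np.radians(yaw)),np.sin(np.radians(yaw));X=np.array([c,s,0]);Y=np.array([-s,c,0]);Z=np.array([0,0,1.])
    t=np.radians(tilt);z=np.sin(t)*X-np.cos(t)*Z;x=half*Y;return np.c_[x,np.cross(z,x),z]
def rows(P,R,o=None):
    from scipy.spatial.transform import Rotation as Ro
    o=o or r.get_obs();A=np.array(o["eef_rot"]);d=A.T@(np.array(P)-o["position"])/600
    v=np.degrees(Ro.from_matrix(A.T@R).as_rotvec())/120
    print("pos",np.round(o["position"],1),"row",np.round(np.r_[d,v],4).tolist(),"dist",round(np.linalg.norm(d)*600),"turn",round(np.linalg.norm(v)*120))
E
python3 - <<'E'
from h import *
print("plate top",tri((480,112),(453,101)),"green near",tri((324,107),(308,103)),"green right",tri((383,152),(363,143)),"amber",tri((219,261),(209,262)),"white btl",tri((361,136),(346,131)))
o=r.get_obs();E=r.camera_model("wrist")["extrinsics"];E=np.array(E);A=np.array(o["eef_rot"])
print("cam in tool",A.T@(-E[:3,:3].T@E[:3,3]-o["position"]),A.T@E[2,:3])
rows([585,133,420],rot(10.2,0,1))
rk=(581.5,132.3,np.radians(10.2))
P=w(rk,[[95,0,420]])[0]
c,s=np.cos(rk[2]),np.sin(rk[2]);R=np.c_[[-c,-s,0],[-s,c,0],[0,0,-1]]
print(np.linalg.det(R),P);rows(P,R)
E
```

```text
plate top (array([393., 585., 319.]), np.float64(0.2)) green near (array([307., 216., 177.]), np.float64(1.0)) green right (array([493., 328., 285.]), np.float64(0.5)) amber (array([738., -85.,  90.]), np.float64(0.4)) white btl (array([384., 326., 143.]), np.float64(1.3))
cam in tool [   1.17410699  -65.23223092 -142.29997933] [7.86948289e-04 2.62522759e-01 9.64925480e-01]
pos [185.7 596.3 230.5] row [0.5399, -0.8651, -0.3148, -0.0011, -0.0002, 1.2708] dist 640 turn 153
0.9999999999999999 [674.99858276 149.12305033 420.        ]
pos [185.7 596.3 230.5] row [0.4696, -1.0004, -0.3149, -0.0005, -0.0007, 0.5208] dist 689 turn 63
```

```bash
python3 -m pendant '[[0,0,-0.1,0,0,0],[0,0,-0.2,0,0,0],[0,0,-0.32,0,0,0],[0,-0.1,-0.32,0,0,0.06],[0.1,-0.25,-0.32,0,0,0.15],[0.2,-0.5,-0.32,0,0,0.25],[0.25,-0.6,-0.32,0,0,0.35],[0.25,-0.6,-0.32,0,0,0.4],[0.25,-0.6,-0.32,0,0,0.4],[0.25,-0.6,-0.32,0,0,0.4]]' 255 60
python3 - <<'E'
from h import *
rk=(581.5,132.3,np.radians(10.2))
P=w(rk,[[95,0,420]])[0]
c,s=np.cos(rk[2]),np.sin(rk[2]);R=np.c_[[-c,-s,0],[-s,c,0],[0,0,-1]]
rows(P,R)
E
```

```text
clock: 1.4
position: [486.8, 344.0, 422.9]
eef_rot: [[-0.91, -0.415, -0.001], [-0.415, 0.91, -0.001], [0.001, -0.0, -1.0]]
ft_force: [-0.1, 0.4, -0.1]
opening: -0.2
pos [486.8 344.  422.9] row [-0.1508, -0.4257, 0.0048, -0.0003, -0.0004, 0.1192] dist 271 turn 14
```

```bash
python3 -m pendant '[[-0.15,-0.426,0.005,0,0,0.119],[-0.15,-0.426,0.005,0,0,0.119],[-0.15,-0.426,0.005,0,0,0.119],[-0.15,-0.426,0.005,0,0,0.119],[-0.15,-0.426,0.005,0,0,0.119],[-0.15,-0.426,0.005,0,0,0.119],[-0.15,-0.426,0.005,0,0,0.119]]'
python3 - <<'E'
from h import *
cv2.imwrite("pics/w1.png",r.read_camera("wrist")[...,::-1]);cv2.imwrite("pics/s1.png",r.read_camera("scene")[...,::-1])
E
```

```text
clock: 2.28
position: [672.9, 152.9, 420.5]
eef_rot: [[-0.983, -0.182, -0.0], [-0.182, 0.983, 0.0], [-0.0, 0.0, -1.0]]
ft_force: [-0.2, -0.8, 0.1]
opening: -0.2
```

View pics/w1.png

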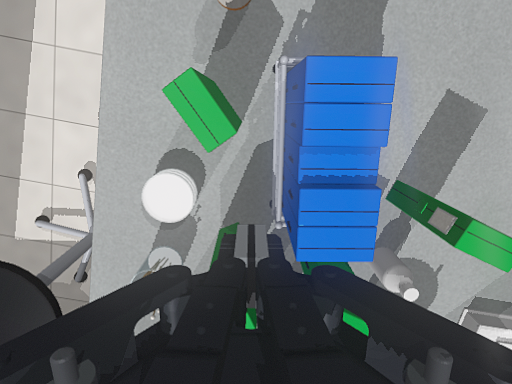

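View pics/s1.png

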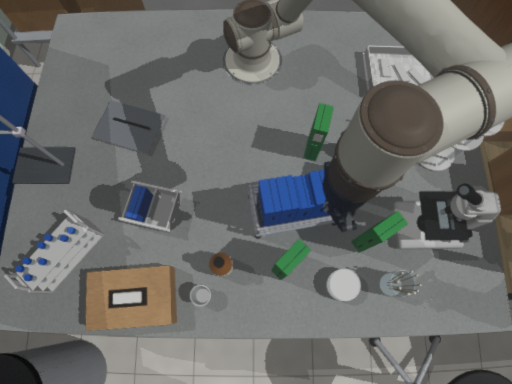

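```bash
python3 - <<'E'
from h import *
a=cv2.imread("pics/w1.png")[45:275,260:410];cv2.imwrite("pics/w1c.png",cv2.resize(a,None,fx=2.6,fy=2.6,interpolation=cv2.INTER_CUBIC))
a=cv2.imread("pics/w1.png")[130:200,280:400];cv2.imwrite("pics/w1d.png",cv2.resize(a,None,fx=6,fy=6,interpolation=cv2.INTER_CUBIC))
E
```

```text
(no output)
```

View pics/w1c.png

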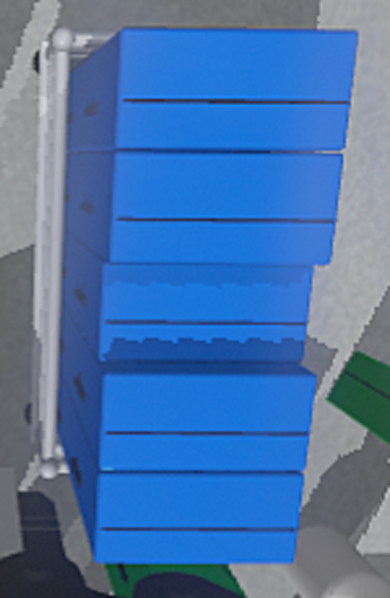

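View pics/w1d.png

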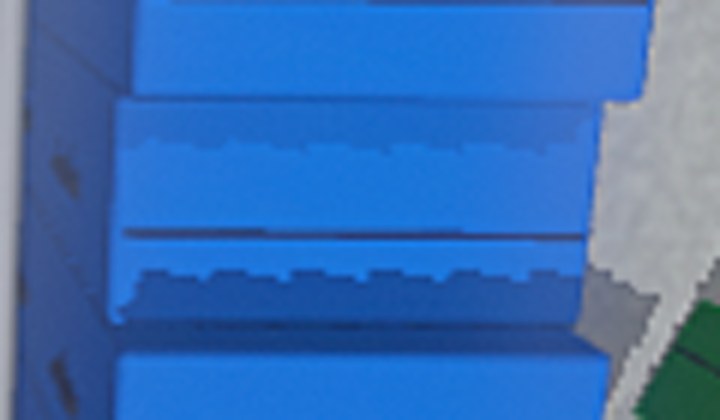

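```bash
python3 - <<'E'
from h import *
wm=r.camera_model("wrist")
cr=lambda p,f,o:(np.array(p)+.5)/f-.5+np.array(o)
L=[[43,-106.2,255],[-43,-106.2,255],[43,106.2,255],[-43,106.2,255]]
p,e=fit([(wm,L,cr([(122,28),(357,30),(97,562),(295,562)],2.6,(260,45)))],[582,132,.18]);print(np.round(p[:2],1),np.degrees(p[2]),np.round(e,1).tolist())
S=[[43,-21,240],[-43,-21,240],[43,21,240],[-43,21,240]]
p,e=fit([(wm,S,cr([(118,97),(603,100),(110,325),(577,325)],6,(280,130)))],[582,132,.18]);print(np.round(p[:2],1),np.degrees(p[2]),np.round(e,1).tolist())
rk=(583,132,np.radians(10.3))
c,s=np.cos(rk[2]),np.sin(rk[2]);R=np.c_[[-c,-s,0],[-s,c,0],[0,0,-1]]
rows(w(rk,[[95,0,224]])[0],R)
E
```

```text
[580.3 131.1] 10.320006816322932 [[-1.0, -0.6], [1.1, -0.8], [-0.8, 1.0], [0.7, 1.1]]
[580.7 131.6] 10.313231782880539 [[-0.5, -0.4], [0.7, -0.6], [-0.9, 0.5], [0.7, 0.7]]
pos [672.6 153.3 421.1] row [-0.0047, -0.0083, 0.3285, 0.0002, 0.0004, 0.0021] dist 197 turn 0
```

```bash
python3 -m pendant '[[-0.005,-0.008,0.1,0,0,0],[-0.005,-0.008,0.2,0,0,0],[-0.005,-0.008,0.29,0,0,0],[-0.005,-0.008,0.3285,0,0,0],[-0.005,-0.008,0.3285,0,0,0]]'
python3 - <<'E'
from h import *
cv2.imwrite("pics/w2.png",r.read_camera("wrist")[...,::-1])
rk=(581,131.6,np.radians(10.3))
c,s=np.cos(rk[2]),np.sin(rk[2]);R=np.c_[[-c,-s,0],[-s,c,0],[0,0,-1]]
for x in(58,-25):rows(w(rk,[[x,0,226]])[0],R)
E
```

```text
clock: 3.0
position: [675.7, 148.6, 221.4]
eef_rot: [[-0.983, -0.183, -0.004], [-0.183, 0.983, -0.002], [0.004, -0.001, -1.0]]
ft_force: [-0.1, 0.1, 0.3]
opening: 0.2
pos [677.  148.7 223.8] row [0.0659, 0.0008, -0.0037, -0.0002, 0.0001, 0.0019] dist 40 turn 0
pos [677.  148.7 223.8] row [0.2042, 0.0014, -0.0037, -0.0002, 0.0001, 0.0019] dist 123 turn 0
```

View pics/w2.png

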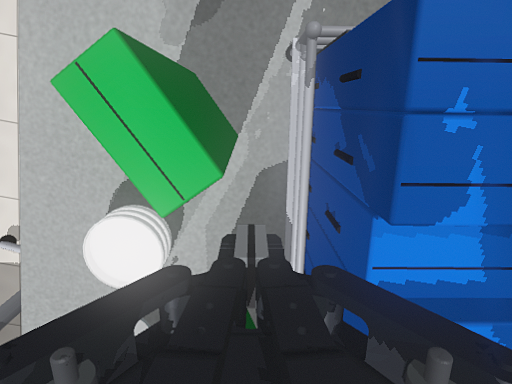

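```bash
python3 -m pendant '[[0.03,0.0005,-0.012,0,0,0.002],[0.055,0.0008,-0.012,0,0,0.002],[0.07,0.0008,-0.015,0,0,0.002],[0.085,0.001,-0.02,0,0,0.002],[0.1,0.001,-0.025,0,0,0.002],[0.112,0.001,-0.029,0,0,0.002],[0.1225,0.001,-0.032,0,0,0.002],[0.1225,0.001,-0.032,0,0,0.002]]'
python3 - <<'E'
from h import *
cv2.imwrite("pics/w3.png",r.read_camera("wrist")[...,::-1]);cv2.imwrite("pics/d3.png",r.read_camera("side")[...,::-1])
o=r.get_obs();print(o["ft_force"])
rk=(581,131.6,np.radians(10.3))
c,s=np.cos(rk[2]),np.sin(rk[2]);R=np.c_[[-c,-s,0],[-s,c,0],[0,0,-1]]
for x,z in((-11.5,249),(-33,250),(-45,250)):rows(w(rk,[[x,0,z]])[0],R)
E
```

```text
clock: 4.05
position: [605.0, 135.1, 243.2]
eef_rot: [[-0.984, -0.177, 0.002], [-0.177, 0.984, 0.0], [-0.002, 0.0, -1.0]]
ft_force: [1.9, -0.2, 2.7]
opening: 0.0
[2.51935152 0.15593158 3.39496785]
pos [605.5 135.2 243. ] row [0.0604, 0.0014, -0.0101, -0.0, 0.0008, -0.0008] dist 37 turn 0
pos [605.5 135.2 243. ] row [0.0962, 0.0013, -0.0118, -0.0, 0.0008, -0.0008] dist 58 turn 0
pos [605.5 135.2 243. ] row [0.1162, 0.0013, -0.0119, -0.0, 0.0008, -0.0008] dist 70 turn 0
```

View pics/w3.png

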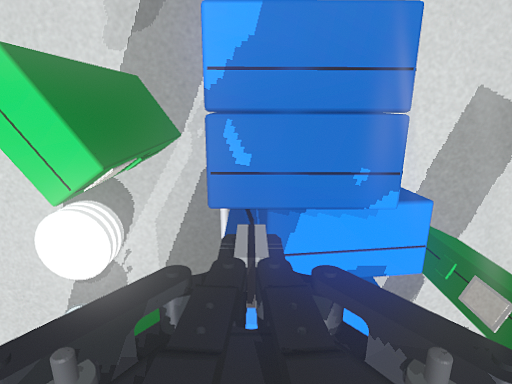

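View pics/d3.png

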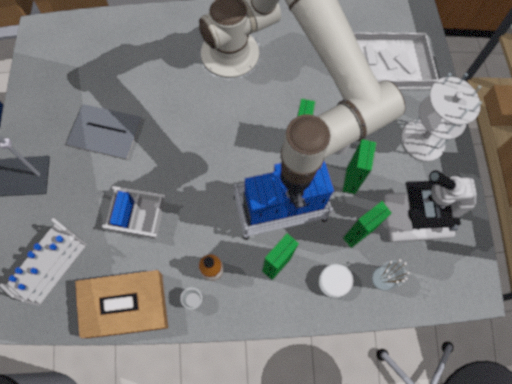

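```bash
python3 -m pendant '[[0.012,0,-0.004,0,0,0],[0.024,0,-0.006,0,0,0],[0.036,0.001,-0.008,0,0,0],[0.048,0.001,-0.01,0,0,0],[0.06,0.001,-0.011,0,0,0],[0.072,0.001,-0.012,0,0,0],[0.082,0.001,-0.012,0,0,0],[0.09,0.001,-0.012,0,0,0],[0.096,0.001,-0.012,0,0,0],[0.096,0.001,-0.012,0,0,0]]'
python3 - <<'E'
from h import *
cv2.imwrite("pics/w4.png",r.read_camera("wrist")[...,::-1])
o=r.get_obs();print(o["ft_force"],o["position"])
E
```

```text
clock: 5.4
position: [547.6, 125.1, 251.1]
eef_rot: [[-0.984, -0.177, 0.001], [-0.177, 0.984, -0.0], [-0.001, -0.0, -1.0]]
ft_force: [0.2, -0.3, 7.6]
opening: 0.1
[ 0.80226253 -0.30706239  7.75212224] [547.76269207 125.15913735 251.06078478]
```

View pics/w4.png

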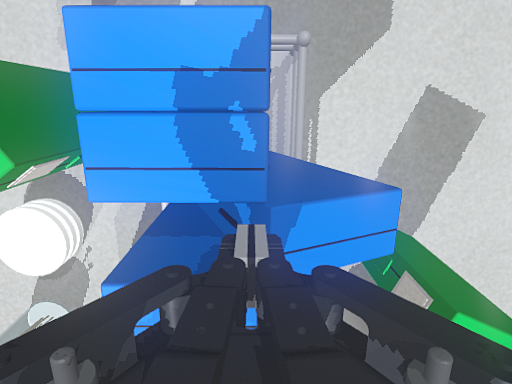

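```bash
python3 - <<'E'
from h import *
wm=r.camera_model("wrist");rk=(581,131.6,np.radians(10.3))
for t in(22,25,27,29,31):
    a=np.radians(t);f=lambda x,y,h:[-43+x*np.cos(a)-h*np.sin(a),y,45+x*np.sin(a)+h*np.cos(a)]
    print(t,np.round(proj(wm,w(rk,[f(0,-21,195),f(86,-21,195),f(0,21,195),f(86,-21,0)]))).tolist())
E
```

```text
22 [[394.0, 189.0], [253.0, 208.0], [386.0, 257.0], [181.0, 152.0]]
25 [[407.0, 188.0], [277.0, 208.0], [398.0, 254.0], [182.0, 152.0]]
27 [[415.0, 186.0], [293.0, 208.0], [406.0, 252.0], [182.0, 152.0]]
29 [[422.0, 185.0], [309.0, 208.0], [413.0, 249.0], [183.0, 153.0]]
31 [[429.0, 183.0], [324.0, 207.0], [419.0, 247.0], [184.0, 153.0]]
```

```bash
python3 -m pendant '[[0.005,0,0,0,0,0],[0.01,0,0,0,0,0],[0.015,0,0,0,0,0],[0.02,0,0,0,0,0],[0.02,0,0,0,0,0],[0.02,0,0,0,0,0]]'
python3 - <<'E'
from h import *
cv2.imwrite("pics/w5.png",r.read_camera("wrist")[...,::-1])
o=r.get_obs();print(o["ft_force"],o["position"])
E
```

```text
clock: 6.2
position: [535.6, 122.9, 250.6]
eef_rot: [[-0.984, -0.177, -0.0], [-0.177, 0.984, -0.001], [0.0, -0.001, -1.0]]
ft_force: [-0.7, -0.3, 7.1]
opening: 0.0
[-1.47498619  0.38144347  7.09462439] [535.62769749 122.89208721 250.60919051]
```

View pics/w5.png

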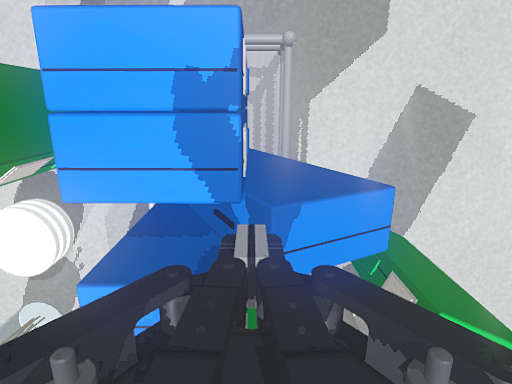

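```bash
python3 - <<'E'
from h import *
wm=r.camera_model("wrist");rk=(581,131.6,np.radians(10.3))
for t in(23,25,27,29,31):
    a=np.radians(t);f=lambda x,y,h:[-43+x*np.cos(a)-h*np.sin(a),y,45+x*np.sin(a)+h*np.cos(a)]
    print(t,np.round(proj(wm,w(rk,[f(0,-21,195),f(86,-21,195),f(0,21,195),f(86,-21,0)]))).tolist())
for s,e in(("w4",0),("w5",0)):
    a=cv2.imread(f"pics/{s}.png")[130:300,180:420];cv2.imwrite(f"pics/{s}c.png",cv2.resize(a,None,fx=3,fy=3,interpolation=cv2.INTER_CUBIC))
E
```

```text
23 [[377.0, 189.0], [234.0, 209.0], [370.0, 256.0], [169.0, 152.0]]
25 [[386.0, 188.0], [250.0, 209.0], [378.0, 254.0], [169.0, 152.0]]
27 [[394.0, 186.0], [266.0, 209.0], [386.0, 252.0], [170.0, 153.0]]
29 [[402.0, 185.0], [282.0, 208.0], [394.0, 250.0], [171.0, 153.0]]
31 [[409.0, 184.0], [298.0, 208.0], [400.0, 247.0], [171.0, 153.0]]
```

View pics/w5c.png

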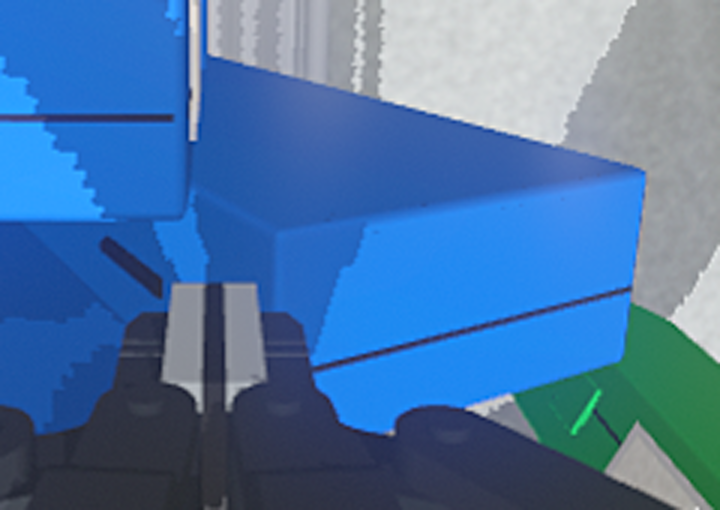

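```bash
python3 -m pendant '[[0.004,0,-0.004,0,0,0],[0.006,0,-0.01,0,0,0],[0.006,0,-0.02,0,0,0],[0.006,0,-0.04,0,0,0],[0.006,0,-0.06,0,0,0]]'
python3 - <<'E'
from h import *
cv2.imwrite("pics/w6.png",r.read_camera("wrist")[...,::-1])
o=r.get_obs();print(o["ft_force"],o["position"])
wm=r.camera_model("wrist");rk=(581,131.6,np.radians(10.3))
for t in(25,27,29,31):
    a=np.radians(t);f=lambda x,y,h:[-43+x*np.cos(a)-h*np.sin(a),y,45+x*np.sin(a)+h*np.cos(a)]
    print(t,np.round(proj(wm,w(rk,[f(0,-21,195),f(86,-21,195),f(0,21,195)]))).tolist())
E
```

```text
clock: 6.88
position: [532.9, 122.7, 286.6]
eef_rot: [[-0.984, -0.177, 0.0], [-0.177, 0.984, 0.0], [-0.0, -0.0, -1.0]]
ft_force: [0.1, 1.0, -0.4]
opening: 0.1
[1.07553326 0.2327237  2.22049685] [533.80955076 122.93319196 288.61600562]
25 [[361.0, 173.0], [247.0, 187.0], [356.0, 230.0]]
27 [[368.0, 172.0], [260.0, 187.0], [363.0, 228.0]]
29 [[375.0, 171.0], [273.0, 186.0], [369.0, 226.0]]
31 [[381.0, 170.0], [286.0, 186.0], [375.0, 225.0]]
```

View pics/w6.png

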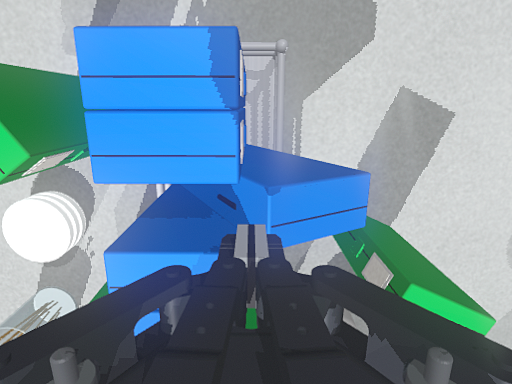

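```bash
python3 - <<'E'
from h import *
rk=(581,131.6,np.radians(10.3))
rows(w(rk,[[-132,0,320]])[0],rot(10.3,28,1))
E
```

```text
pos [533.8 122.9 288.6] row [0.1398, -0.0001, -0.0529, -0.1814, -0.1813, 0.7332] dist 90 turn 93
```

```bash
python3 -m pendant '[[0.03,0,-0.06,0,0,0.05],[0.06,0,-0.08,-0.03,-0.03,0.14],[0.1,0,-0.08,-0.06,-0.06,0.24],[0.14,0,-0.053,-0.18,-0.18,0.733],[0.14,0,-0.053,-0.18,-0.18,0.733],[0.14,0,-0.053,-0.18,-0.18,0.733],[0.14,0,-0.053,-0.18,-0.18,0.733],[0.14,0,-0.053,-0.18,-0.18,0.733],[0.14,0,-0.053,-0.18,-0.18,0.733],[0.14,0,-0.053,-0.18,-0.18,0.733]]' 0 60
python3 - <<'E'
from h import *
cv2.imwrite("pics/w7.png",r.read_camera("wrist")[...,::-1])
rk=(581,131.6,np.radians(10.3));wm=r.camera_model("wrist")
rows(w(rk,[[-132,0,304.5]])[0],rot(10.3,28,1))
for t in(26,28,30):
    a=np.radians(t);f=lambda x,y,h:[-43+x*np.cos(a)-h*np.sin(a),y,45+x*np.sin(a)+h*np.cos(a)]
    print(t,np.round(proj(wm,w(rk,[f(0,-21,195),f(0,21,195),f(86,-21,195),f(86,21,195)]))).tolist())
E
```

```text
clock: 8.18
position: [449.4, 107.6, 317.5]
eef_rot: [[-0.178, 0.872, 0.456], [0.984, 0.158, 0.082], [-0.0, 0.463, -0.886]]
ft_force: [1.0, 0.2, 0.5]
opening: 85.5
pos [449.4 107.5 317.4] row [0.0002, -0.0073, 0.0205, -0.0033, 0.0004, -0.0006] dist 13 turn 0
26 [[224.0, 143.0], [280.0, 143.0], [227.0, 247.0], [278.0, 247.0]]
28 [[224.0, 134.0], [281.0, 133.0], [227.0, 241.0], [278.0, 241.0]]
30 [[224.0, 124.0], [281.0, 124.0], [226.0, 234.0], [279.0, 234.0]]
```

View pics/w7.png

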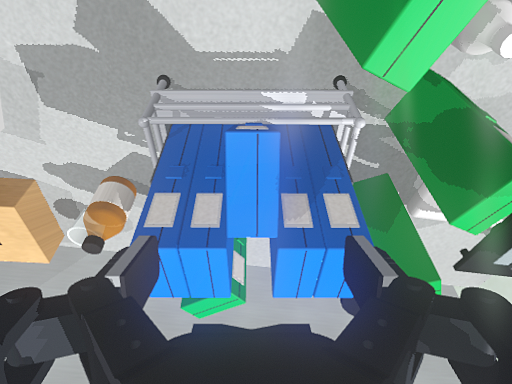

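```bash
python3 - <<'E'
from h import *
rk=(581,131.6,np.radians(10.3))
for d in(60,0):rows(w(rk,[[-73.8-d*.485,0,189.2+d*.875]])[0],rot(10.3,29,1))
E
```

```text
pos [449.4 107.5 317.4] row [0.0003, -0.0128, 0.1357, -0.0116, 0.0004, -0.0006] dist 82 turn 1
pos [449.4 107.5 317.4] row [0.0004, -0.0103, 0.2357, -0.0116, 0.0004, -0.0006] dist 142 turn 1
```

```bash
python3 -m pendant '[[0,-0.012,0.08,-0.011,0,0],[0,-0.012,0.135,-0.011,0,0],[0,-0.0115,0.17,-0.011,0,0],[0,-0.011,0.2,-0.011,0,0],[0,-0.0103,0.22,-0.011,0,0],[0,-0.0103,0.2357,-0.011,0,0],[0,-0.0103,0.2357,-0.011,0,0]]'
python3 - <<'E'
from h import *
cv2.imwrite("pics/w8.png",r.read_camera("wrist")[...,::-1])
print(r.get_obs()["ft_force"])
E
```

```text
clock: 9.1
position: [509.4, 117.6, 188.7]
eef_rot: [[-0.178, 0.862, 0.475], [0.984, 0.157, 0.084], [-0.002, 0.482, -0.876]]
ft_force: [-0.2, -0.4, -0.1]
opening: 85.4
[0.59599777 0.15035377 0.62266305]
```

View pics/w8.png

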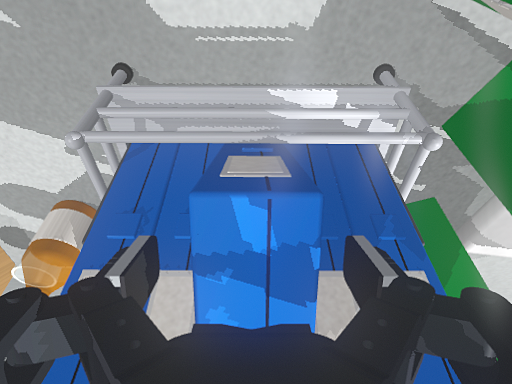

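```bash
python3 -m pendant '[[0,0,0,0,0,0],[0,0,0,0,0,0],[0,0,0,0,0,0],[0,0,0,0,0,0],[0,0,0,0,0,0],[0,0,0,0,0,0]]' 255 60
python3 - <<'E'
from h import *
cv2.imwrite("pics/w9.png",r.read_camera("wrist")[...,::-1])
o=r.get_obs();print(o["ft_force"],o["opening"])
rk=(581,131.6,np.radians(10.3))
rows(w(rk,[[-73.8,0,189.2+150]])[0],rot(10.3,29,1))
E
```

```text
clock: 9.9
position: [509.4, 118.8, 189.9]
eef_rot: [[-0.18, 0.861, 0.476], [0.984, 0.157, 0.087], [-0.0, 0.484, -0.875]]
ft_force: [-2.9, -0.0, 5.8]
opening: 41.6
[-2.80750535 -0.13611629  5.69350971] 41.49668092625758
pos [509.4 118.8 189.9] row [-0.0004, 0.119, -0.2186, -0.0003, -0.0002, 0.0004] dist 149 turn 0
```

View pics/w9.png

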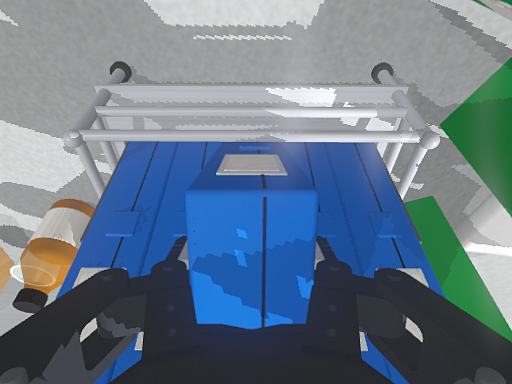

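```bash
python3 -m pendant '[[0,0.008,-0.014,0,0,0],[0,0.018,-0.033,0,0,0],[0,0.03,-0.055,0,0,0],[0,0.045,-0.083,0,0,0],[0,0.064,-0.117,0,0,0],[0,0.085,-0.156,0,0,0],[0,0.11,-0.202,0,0,0],[0,0.135,-0.248,0,0,0],[0,0.16,-0.294,0,0,0],[0,0.186,-0.34,0,0,0]]'
python3 - <<'E'
from h import *
for n in("wrist","scene"):cv2.imwrite(f"pics/{n}10.png",r.read_camera(n)[...,::-1])
o=r.get_obs();print(o["ft_force"],o["opening"],o["position"])
E
```

```text
clock: 11.2
position: [506.8, 117.9, 419.0]
eef_rot: [[-0.178, 0.865, 0.469], [0.984, 0.158, 0.083], [-0.002, 0.476, -0.879]]
ft_force: [-0.5, -0.4, -4.1]
opening: 41.9
[ 0.59401711  0.94453541 -3.49050864] 41.62891547547238 [508.81129529 118.97266612 423.46584042]
```

View pics/wrist10.png

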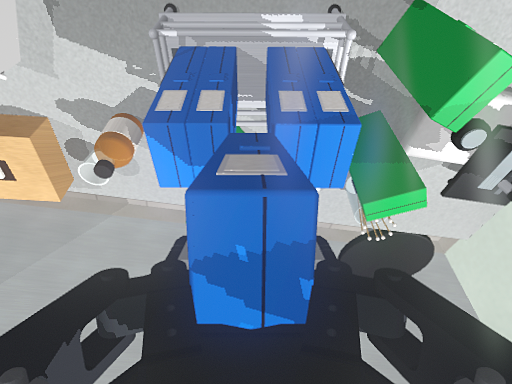

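View pics/scene10.png

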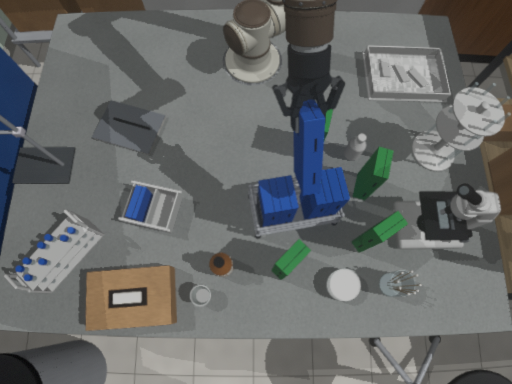

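```bash
python3 - <<'E'
from h import *
rows([520,-100,420],rot(-2,5,1))
rows([560,-268,400],rot(-11.5,0,1))
E
```

```text
pos [508.8 119.  423.5] row [-0.3624, -0.0438, -0.0181, 0.1994, -0.0307, 0.0988] dist 219 turn 27
pos [508.8 119.  423.5] row [-0.6498, -0.0463, 0.0183, 0.2388, -0.0465, 0.1778] dist 391 turn 36
```

```bash
python3 -m pendant '[[-0.03,-0.004,0,0.02,-0.003,0.015],[-0.09,-0.01,0,0.06,-0.01,0.04],[-0.16,-0.02,0,0.1,-0.015,0.06],[-0.24,-0.03,-0.01,0.14,-0.02,0.08],[-0.32,-0.04,-0.01,0.18,-0.03,0.1],[-0.4,-0.045,0,0.21,-0.035,0.12],[-0.48,-0.046,0.005,0.225,-0.04,0.14],[-0.56,-0.046,0.01,0.235,-0.045,0.16],[-0.62,-0.046,0.015,0.239,-0.0465,0.17],[-0.65,-0.046,0.018,0.239,-0.0465,0.178]]'
python3 -m pendant '[[0,0,0,0,0,0],[0,0,0,0,0,0]]'
python3 - <<'E'
from h import *
for n in("wrist","scene","side"):cv2.imwrite(f"pics/{n}11.png",r.read_camera(n)[...,::-1])
o=r.get_obs();print(o["ft_force"],o["opening"],o["position"])
E
```

```text
clock: 12.55
position: [559.4, -270.0, 394.4]
eef_rot: [[0.203, 0.979, -0.009], [0.979, -0.203, 0.001], [-0.001, -0.009, -1.0]]
ft_force: [-0.4, 0.3, -4.9]
opening: 41.4
clock: 12.8
position: [559.3, -267.8, 398.4]
eef_rot: [[0.199, 0.98, -0.004], [0.98, -0.199, -0.001], [-0.002, -0.003, -1.0]]
ft_force: [0.6, -0.2, -4.0]
opening: 41.6
[ 0.89064664  0.12989205 -4.08358284] 41.533165895058936 [ 559.46466353 -267.5091297   399.67396392]
```

View pics/wrist11.png

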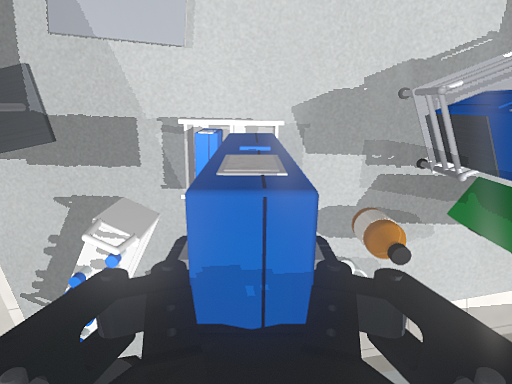

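View pics/scene11.png

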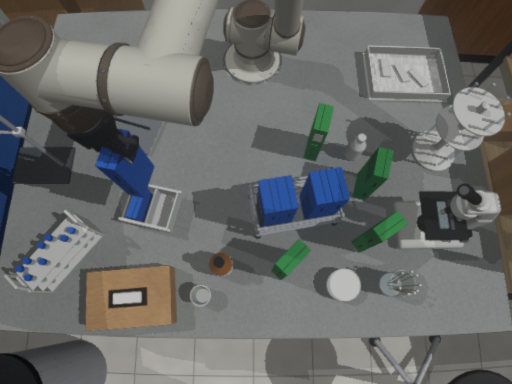

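```bash
python3 - <<'E'
from h import *
a=cv2.imread("pics/wrist11.png")[105:205,170:295];cv2.imwrite("pics/w11c.png",cv2.resize(a,None,fx=6,fy=6,interpolation=cv2.INTER_CUBIC))
a=cv2.imread("pics/wrist11.png")[110:350,170:340];cv2.imwrite("pics/w11d.png",cv2.resize(a,None,fx=2.4,fy=2.4,interpolation=cv2.INTER_CUBIC))
E
```

```text
(no output)
```

View pics/w11c.png

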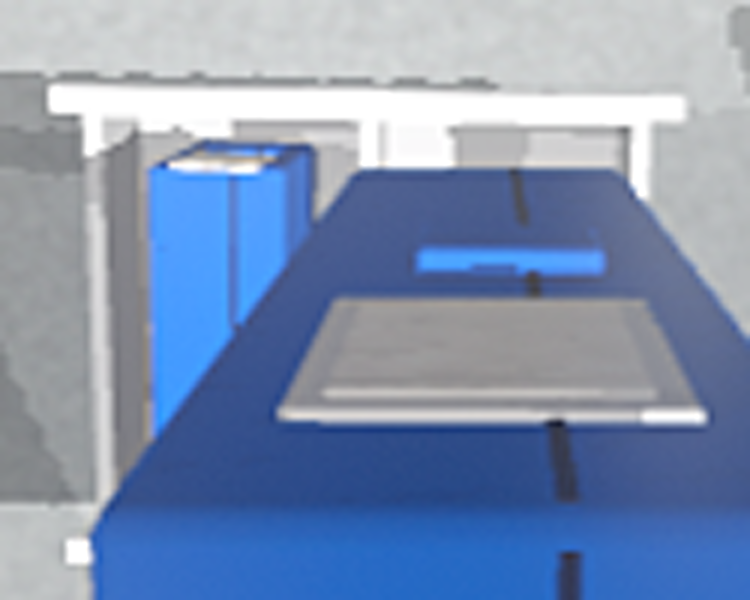

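View pics/w11d.png

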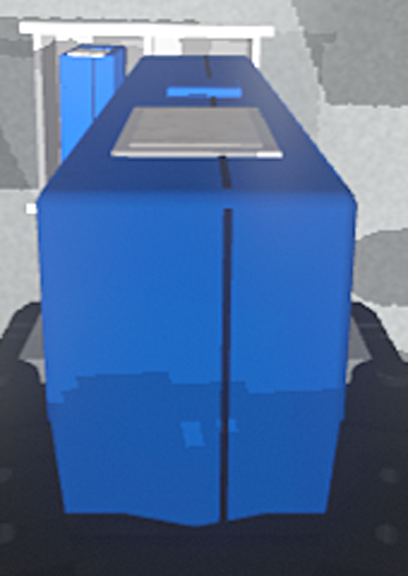

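```bash
python3 - <<'E'
from h import *
from scipy.spatial.transform import Rotation as Ro
wm=r.camera_model("wrist");o=r.get_obs()
cr=lambda p,f,q:(np.array(p)+.5)/f-.5+np.array(q)
L=[[-56,-70,60],[-56,0,60],[-56,70,60],[-58,-82,60],[58,-82,60]]
px=cr([(95,117),(370,121),(640,125),(50,100),(65,550)],6,(170,105))
for n in(3,5):
    f=[(wm,L[:n],px[:n])]
    p,e=fit(f,[570,-302,-.2]);print(np.round(p[:2],1),np.degrees(p[2]),np.round(e,1).tolist())
B=np.array([[-43,21,195],[-43,-21,195],[43,21,195],[43,-21,195],[-43,21,0],[-43,-21,0.]])
q=np.r_[cr([(355,197),(40,197),(328,514),(66,514)],2.4,(170,110)),cr([(612,170),(358,170)],6,(170,105))]
g=lambda s:(proj(wm,Ro.from_rotvec(s[3:]).apply(B)+s[:3])-q).ravel()
s=least_squares(g,[560,-268,258,0,0,-.2])
print("box",np.round(s.x[:3],1),np.degrees(s.x[3:]).round(1),np.round(s.fun.reshape(-1,2),1).tolist(),"rel tcp",np.round(s.x[:3]-o["position"],1))
s=least_squares(lambda t:g(np.r_[t[:3],0,t[3],0]) if 0 else g(np.r_[t[:3],Ro.from_euler('ZY',[t[4],t[3]]).as_rotvec()]),[560,-268,258,0,-.2]);print(np.round(s.x[:3],1),np.degrees(s.x[3:]))
E
```

```text
[ 570.7 -304.3] -12.329157744557058 [[-0.1, 0.0], [-0.3, -0.0], [0.4, 0.0]]
[ 570.6 -304.3] -12.55637544929596 [[-0.0, -0.2], [-0.2, -0.0], [0.5, 0.2], [-0.4, 1.1], [0.2, -1.1]]
box [ 558.  -269.6  207.9] [ -0.1   3.6 -11.5] [[-19.8, -6.6], [19.7, -6.4], [-16.3, 10.4], [16.3, 10.7], [-1.2, -5.2], [1.4, -5.2]] rel tcp [  -1.5   -2.1 -191.8]
[ 558.3 -268.3  207.9] [  3.55751864 -11.32330321]
```

```bash
python3 - <<'E'
from h import *
from scipy.spatial.transform import Rotation as Ro
wm=r.camera_model("wrist");o=r.get_obs()
cr=lambda p,f,q:(np.array(p)+.5)/f-.5+np.array(q)
B=np.array([[-43,21,195],[-43,-21,195],[-43,21,0],[-43,-21,0.]])
q=np.r_[cr([(355,200),(40,200)],2.4,(170,110)),cr([(612,170),(358,170)],6,(170,105))]
g=lambda s:(proj(wm,Ro.from_euler('ZYX',[s[4],s[3],s[5]]).apply(B)+s[:3])-q).ravel()
s=least_squares(g,[560,-268,258,0,-.2,0])
print("box",np.round(s.x[:3],1),np.degrees(s.x[3:]).round(1),np.round(s.fun.reshape(-1,2),1).tolist(),"rel tcp",np.round(s.x[:3]-o["position"],1))
E
```

```text
box [ 559.9 -270.   251.3] [  0.6 -11.6  -0.4] [[-0.2, -0.0], [0.2, -0.0], [1.5, 0.0], [-1.5, 0.0]] rel tcp [   0.4   -2.5 -148.3]
```

```bash
python3 - <<'E'
from h import *
rows([577.5,-268,235],rot(-12,0,1))
E
```

```text
pos [ 559.5 -267.5  399.7] row [0.0057, 0.03, 0.2744, -0.0006, 0.001, 0.0048] dist 166 turn 1
```

```bash
python3 -m pendant '[[0.005,0.015,0.03,0,0.001,0.004],[0.005,0.03,0.09,0,0.001,0.004],[0.005,0.03,0.16,0,0.001,0.004],[0.005,0.03,0.22,0,0.001,0.004],[0.005,0.03,0.26,0,0.001,0.004],[0.005,0.03,0.2744,0,0.001,0.004],[0.005,0.03,0.2744,0,0.001,0.004]]'
python3 - <<'E'
from h import *
for n in("wrist","scene"):
    a=r.read_camera(n)[...,::-1]
    if n=="scene":a=cv2.resize(a[100:240,70:250],None,fx=4,fy=4,interpolation=cv2.INTER_CUBIC)
    cv2.imwrite(f"pics/{n}12.png",a)
rows([577.5,-268,150],rot(-12,0,1))
E
```

```text
clock: 13.82
position: [577.4, -269.3, 233.9]
eef_rot: [[0.208, 0.978, -0.003], [0.978, -0.208, 0.0], [-0.0, -0.003, -1.0]]
ft_force: [-0.5, 0.2, -3.6]
opening: 41.5
pos [ 578.2 -269.7  235.7] row [0.0026, -0.0017, 0.1429, 0.0002, 0.0004, 0.0002] dist 86 turn 0
```

View pics/wrist12.png

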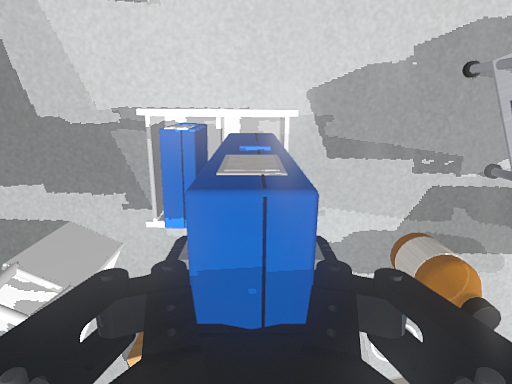

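View pics/scene12.png

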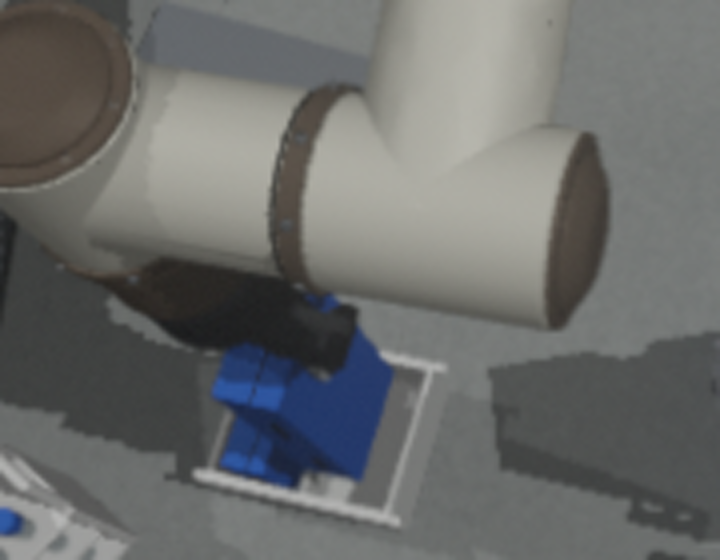

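```bash
python3 - <<'E'
from h import *
a=cv2.imread("pics/wrist12.png")[98:238,130:305];cv2.imwrite("pics/w12c.png",cv2.resize(a,None,fx=4,fy=4,interpolation=cv2.INTER_CUBIC))
E
```

```text
(no output)
```

View pics/w12c.png

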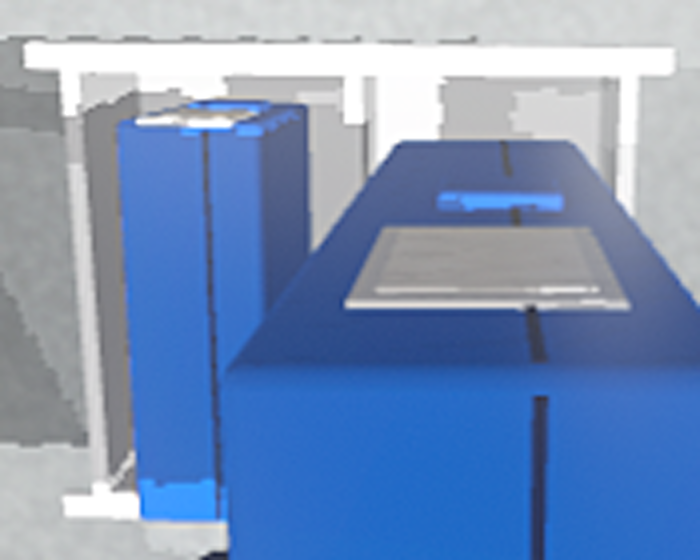

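```bash
python3 - <<'E'
from h import *
wm=r.camera_model("wrist")
cr=lambda p,f,q:(np.array(p)+.5)/f-.5+np.array(q)
L=[[-56,-70,60],[-56,0,60],[-56,70,60],[-58,-82,60],[58,-82,60]]
px=cr([(70,75),(355,77),(628,78),(25,57),(65,505)],4,(130,98))
p,e=fit([(wm,L,px)],[570,-302,-.2]);print(np.round(p[:2],1),np.degrees(p[2]),np.round(e,1).tolist())
b=w(p,[[0,35,4]])[0];print("bay",b)
rows([b[0],b[1]+1,152],rot(np.degrees(p[2]),0,1))
E
```

```text
[ 571.1 -304.5] -12.42680587014654 [[0.8, -0.3], [-0.8, -0.4], [0.7, -0.1], [-0.1, 2.1], [-0.5, -1.6]]
bay [ 578.66695737 -270.3375426     4.        ]
pos [ 578.2 -269.7  235.7] row [0.0009, 0.0006, 0.1395, 0.0002, 0.0004, 0.0038] dist 84 turn 0
```

```bash
python3 -m pendant '[[0.001,0,0.03,0,0,0.003],[0.001,0,0.07,0,0,0.003],[0.001,0,0.105,0,0,0.003],[0.001,0,0.125,0,0,0.003],[0.001,0,0.13,0,0,0.003],[0.001,0,0.13,0,0,0.003]]'
python3 -m pendant '[[0,0,0.002,0,0,0],[0,0,0.005,0,0,0],[0,0,0.008,0,0,0],[0,0,0.008,0,0,0]]'
```

```text
clock: 14.68
position: [577.9, -269.2, 157.4]
eef_rot: [[0.214, 0.977, -0.001], [0.977, -0.214, -0.001], [-0.001, -0.0, -1.0]]
ft_force: [0.5, 0.0, -3.6]
opening: 41.5
clock: 15.18
position: [577.2, -268.9, 151.5]
eef_rot: [[0.214, 0.977, -0.003], [0.977, -0.214, 0.0], [-0.0, -0.003, -1.0]]
ft_force: [0.1, 0.2, -4.1]
opening: 41.6
```

```bash
for i in 1 2 3; do python3 -m pendant '[[0,0,0.002,0,0,0],[0,0,0.004,0,0,0],[0,0,0.004,0,0,0]]' | egrep 'pos|ft'; done
```

```text
position: [577.2, -268.9, 149.1]
ft_force: [0.0, 0.7, -3.6]
position: [577.3, -269.0, 147.3]
ft_force: [-0.2, 0.1, -2.5]
position: [577.4, -269.1, 147.2]
ft_force: [-3.4, 1.9, 7.2]
```

```bash
python3 -m pendant '[[0,0,-0.002,0,0,0],[0,0,-0.002,0,0,0]]' | egrep 'pos|ft'; python3 -m pendant '[[0,0,-0.002,0,0,0],[0,0,-0.002,0,0,0],[0,0,-0.002,0,0,0],[0,0,-0.002,0,0,0],[0,0,-0.002,0,0,0]]' 0
python3 - <<'E'
from h import *
cv2.imwrite("pics/w13.png",r.read_camera("wrist")[...,::-1])
E
```

```text
position: [577.4, -269.1, 147.2]
ft_force: [-3.7, 2.8, 6.3]
clock: 17.18
position: [577.3, -269.0, 146.7]
eef_rot: [[0.214, 0.977, -0.002], [0.977, -0.214, 0.0], [-0.0, -0.002, -1.0]]
ft_force: [-0.6, -0.8, 0.3]
opening: 85.5
```

View pics/w13.png

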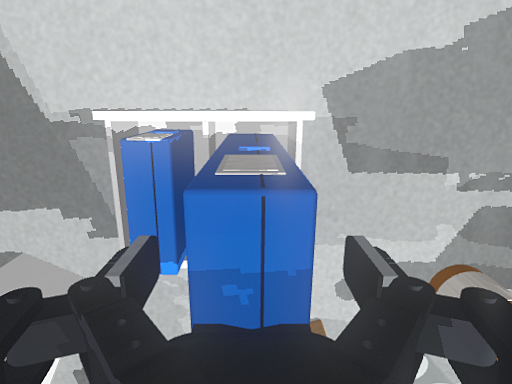

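```bash
python3 -m pendant '[[0,0,-0.02,0,0,0],[0,0,-0.06,0,0,0],[0,0,-0.12,0,0,0],[0,0,-0.2,0,0,0],[0,0,-0.3,0,0,0],[0,-0.1,-0.35,0,0,0],[0,-0.2,-0.35,0,0,0],[0,-0.27,-0.35,0,0,0],[0,-0.27,-0.35,0,0,0]]'
python3 - <<'E'
from h import *
for n in("wrist","scene","side"):
    a=r.read_camera(n)[...,::-1]
    if n!="wrist":a=cv2.resize(a[100:280,80:360],None,fx=2.8,fy=2.8,interpolation=cv2.INTER_CUBIC)
    cv2.imwrite(f"pics/{n}14.png",a)
E
```

```text
clock: 18.35
position: [416.9, -234.0, 359.9]
eef_rot: [[0.214, 0.977, 0.002], [0.977, -0.214, -0.001], [-0.0, 0.003, -1.0]]
ft_force: [-0.0, -0.0, 0.2]
opening: 85.4
```

View pics/wrist14.png

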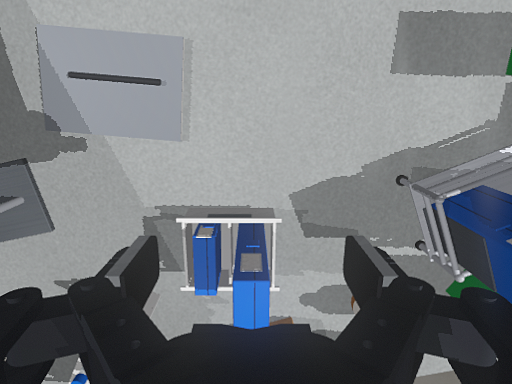

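View pics/scene14.png

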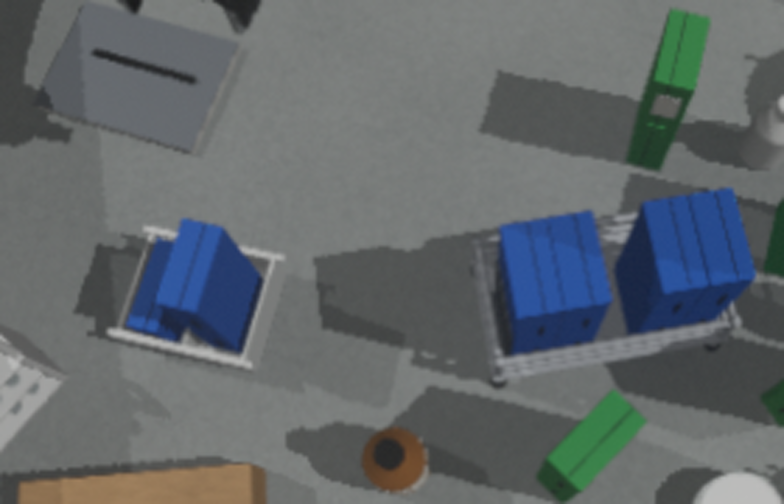

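View pics/side14.png

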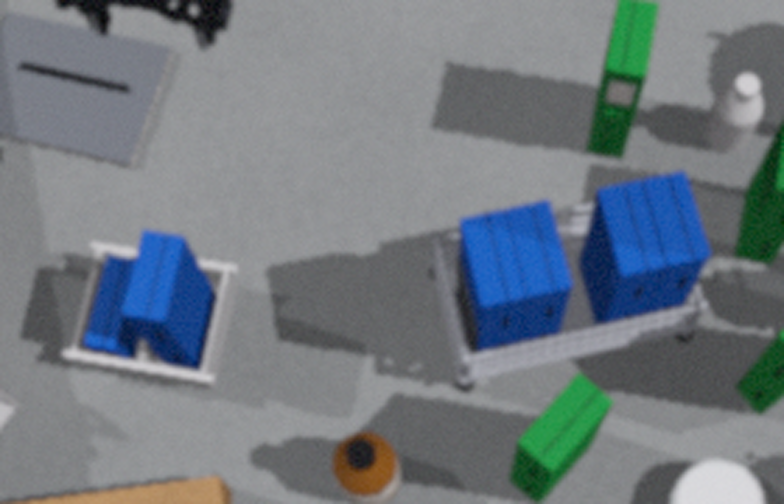

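```bash
python3 - <<'E'
from h import *
sc=r.camera_model("scene");q=lambda P:np.round((proj(sc,P)-[80,100]+.5)*2.8-.5).tolist()
p=(577.5,-269.8,np.radians(-12.3))
print("placed",q(w(p,[[-43,-21,199],[-43,21,199],[43,21,199],[43,-21,199]])))
rk=(581,131.6,np.radians(10.3))
print("row",q(w(rk,[[x,y,255] for y in(-106.2,-21.6,21.6,106.2) for x in(-43,43)])))
E
```

```text
placed [[181.0, 217.0], [223.0, 226.0], [195.0, 312.0], [153.0, 303.0]]
row [[499.0, 225.0], [517.0, 319.0], [593.0, 209.0], [613.0, 302.0], [640.0, 201.0], [662.0, 293.0], [732.0, 186.0], [756.0, 276.0]]
```

```bash
python3 -c "
from rig import r
o=r.get_obs();print(o['clock'],o['ft_force']);print(r.close_job())"
```

```text
18.5 [ 1.19765151  0.83462275 -0.57809724]
the job is handed in; nothing more can be done
None
```

The short box, the middle one of the five, now stands upright in the carrier's free bay. I tipped it forward from behind onto the front rail, where it stayed by itself at about 28–29°. I then gripped it by its sides at about 60 N, lifted it over the rail, set it down and let go. The job was handed in at 18.5 s.

**Last checks:** the final scene and side pictures show the following:
- **Placed box:** its top corners are within about 7 enlarged pixels (under 3 camera pixels) of where an upright box in the bay should appear.
- **Row:** the four neighbours stand in their places, matching the fitted row within 1–2 camera pixels.
- **Other objects:** the small box, the bottles and the green look-alikes look undisturbed.
- **Gripper:** open and about 160 mm away from the box, touching nothing.

**Readings that were unexpected or disagreed:**
- While tipping, the finger read about 7 N upward, more than I expected. It went away once the finger was raised, and nothing shifted.
- At set-down I briefly pressed about 7 N on the carrier floor.
- The scene and wrist cameras disagreed by about 2 mm on the carrier's position. I went with the wrist camera.

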